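Load the dividing fixture and hold its index pin out

TASK

Set the thick brass ring flat on the raised arbour of the dividing fixture, over its boss, placing it rather than dropping it, and let go of it. Then take the knob of the spring-loaded index pin, pull it straight up as far as it goes and finish still holding it there, clear of its hole, so that the disc is free to be turned. Leave the hammer, the tub and the wooden polishing head where they are.

Things in the scene. Friction and masses are not known exactly. Their poses are not given: they have to be found in the camera images.
- blank: The work: a plain thick brass ring, 52 mm outside, 30 mm bore, 18 mm high, about 0.2 kg, lying flat on the bench at the start. Origin: centre of its underside; z is the ring's axis, up.
- fixture: Fixed steel dividing fixture, bolted down, turned by its yaw: a 150 mm square base 30 mm high, on it a horizontal index disc of 210 mm diameter (top 40 mm above the bench) with a circle of 24 dark holes, and in the middle an upright arbour. The index-pin bracket stands outside the disc on the fixture's own -y side, 26 mm wide and 78 mm high. Origin: on the arbour's axis, at bench height; z up.
- seat (a point): Centre of the arbour's flat shoulder, where the ring's underside must rest: the shoulder is 44 mm across and 85 mm above the bench, straight above the fixture's origin. Above it a boss of 23 mm diameter stands 15 mm high (its last 6 mm taper to 13 mm), which enters the ring's bore. Below the shoulder the 44 mm column goes down to 52 mm above the bench, then a 68 mm collar down to the disc. Axes as the fixture.
- pin_hole (a point): Mouth of the disc hole that the index pin sits in, on the disc's top, 95 mm from the arbour's axis on the fixture's -y side, 40 mm above the bench.
- knob (a point): Point on the axis of the index pin's knob, 13 mm below its flat top; moves with the pin. The knob is an upright dark steel barrel of 22 mm diameter and 30 mm length, straight above pin_hole; with the pin home its underside is 98 mm, this point 115 mm and its top 128 mm above the bench. Below the knob is a 10 mm stem, then a brass guide sleeve of 20 mm diameter whose top is 84 mm above the bench.
- plunger (a joint): Lift of the index pin in m: 0 with the pin home (6 mm deep in its hole), 0.016 pulled fully up against its stop; grows upward. A spring always pulls it home: about 5 N at the start of the pull, about 10 N at the stop; let go, it snaps back.
- hammer: Bystander: hammer of 240 mm with a handle, lying flat beyond the fixture. Origin at the underside, about the middle.
- tub: Bystander: black open plastic tub, 90 mm across and 55 mm high. Origin: centre of its underside.
- polisher: Bystander: dark wooden polishing head shaped like a mushroom upside down, 52 mm across and 50 mm high. Origin: centre of its underside.
There are look-alikes about, which are no part of the job. There is more than one size of the blank; the job needs the smallest.

How it is judged (in metres and radians):
On the way, in this order (a step that is already met when the one before it is completed fails the run):
1. the ring rests on the arbour's shoulder, over the boss, let go (horizontal distance between blank and seat below 0.006 m and z of blank in the frame of seat between -0.003 and 0.003 m and angle between blank's own z axis and vertical below 0.09 rad and contact force between blank and the fingers below 0.1 N and linear speed of blank below 0.02 m/s), for 0.2 s.
2. the gripper holds the index pin fully up (value of joint plunger above 0.0135 m and contact force between plunger and the fingers above 1 N), for 0.3 s.
At the end, for the whole second after the job is handed in: The ring lies flat on the arbour's shoulder over its boss (underside within 3 mm of the shoulder's height, centre within 6 mm, tilt under 0.09 rad), untouched and still; the gripper's fingers hold the index pin up by more than 13.5 mm of its 16 mm, steadily, and keep holding it (all of step 1 and all of step 2 and velocity of joint plunger between -0.01 and 0.01 m/s); the arm keeps its last pose, push and grip.
It fails at once if the ring is dropped (falls faster than 0.5 m/s out of the fingers) (linear speed of blank above 0.5 m/s and contact force between blank and the fingers below 0.01 N).
It fails at once if a bystander is moved by more than 30 mm (distance of any of hammer, tub, polisher from where it was at the start of the episode above 0.03 m).
It also fails if it takes over 46 s, if anything falls off the work surface, if the arm or the gripper's body presses on something with over 40 N, if the wrist force passes 120 N, or if a joint passes its speed limit or range.

ROBOT

A 6-joint arm with a two-finger parallel gripper is mounted at the origin on the work surface. World frame = base frame: x ahead of the robot, y to its left, z up, the work surface at z = 0. Lengths are in mm, angles in rad, forces in N, time in s.
With the tool pointing down it reaches from about 325 to 875 mm from the base axis. Payload 4.4 kg.
Tool frame: the origin (TCP) lies on the centre line of the jaws, within the pads' length; the fingertips stand ahead of it and the grasp point (between the pads) lies 6 mm ahead of it (ctrl.tcp_to_tips is the z of the fingertips in the tool frame, in mm); z points along the fingers, y is the line along which they close (so a half turn about z gives the same grasp; the last joint's range is limited). The gripper opens to 85 mm and grips with 20 to 120 N. Pads are 22 mm wide; open, the fingers measure 114 mm over their backs; the gripper's body (76 mm by 85 mm) begins 54 mm behind the grasp point. The pads swing forward as they close: fully open they stand 13 mm farther back than shut.
Start: joints at [-1.349, 0.207, 1.542, -0, 1.393, -0.15], TCP at [209.417, -535.511, 218.282] pointing down, gripper open.
Joint ranges: [-2.73, 2.73], [-0.86, 2.22], [0.23, 2.46], [-1.11, 4.25], [0.08, 2.63], [-2.82, 2.82]. Speed limits (rad/s): [2.79, 2.79, 3.14, 3.14, 3.14, 3.14].

INTERFACE

Orientations are given as a 3x3 rotation matrix whose columns are the frame's x, y, z axes.
In Python, from plant import ctrl, sensors, optics gives the robot as it stands. Calls block until the motion is done:
- ctrl.move_ptp(position, orientation): joint-space move of the TCP to a pose.
- ctrl.move_l(position, rot=None, vel=150, threshold=None): straight line of the TCP; rot=None keeps the orientation; vel is the mean speed in mm/s. With threshold (N) it stops when the force on the tool has changed by that much, and returns True; else False.
- ctrl.set_joints(angles): joint-space move.
- ctrl.gripper_to(opening, force=None): finger opening in mm; force is the grip in N (None keeps the last); returns when the fingers have stopped.
- ctrl.hold(seconds).
- ctrl.solve_ik(position, orientation): joint angles nearest the present ones, or None.
- sensors.read_state(): the state.
- optics.grab_frame(name): name is "scene" or "top"; returns (picture, depth): 420x560x3 uint8, red, green, blue; 420x560 float32, mm along the optical axis (not along the pixel's ray), 0 where there is no reading.
- optics.camera_params(name): a dict with "mtx" (3x3 intrinsics, pixels), "R" (3x3) and "t" (3): a world point X has camera coordinates R X + t. Camera axes: x right, y down, z forward; pixel columns grow to the right and rows downward; lengths in mm; the calibration is good to about 2 mm. A picture is of the moment at which its call begins. camera_params takes no time and is no camera call.
A pose or a line that the arm cannot do raises ctrl.MotionError and nothing moves.
- ctrl.finish_job(): hands the job in; it is judged then, once.
The state is a dict: "t": time; "q": joint angles; "qvel": joint speeds; "tau": joint torques, N m; "eef_pos": TCP position; "eef_rot": TCP orientation; "force": force on the tool from outside, world axes, zero at the start; "wrist_torque": the same for the moment, N m; "grip_width": finger opening in mm; "grasp_force": force on a finger pad.
Only numpy, scipy, OpenCV 4.12 (cv2) and the standard library are available. Lean on these libraries where they do the work, as an engineer would, in place of code of your own. Each camera call takes 0.05 s, during which the arm holds its last target. There are 200 camera calls.

## Working session

There is one attempt and no reset: what is moved stays moved. The work goes in short steps, each a Python script; the robot and the scene stay as the last script left them, time stands still between calls to the robot, and variables do not carry over. Pictures are saved under pics/ and viewed, at most 13 in all, crops included, and the job is handed in when it is done.

```bash
mkdir -p pics; ls; cat > h.py <<'E'
import numpy as np, cv2
from plant import ctrl, sensors, optics
def cloud(n):
    im,d=optics.grab_frame(n); p=optics.camera_params(n); K,R,t=map(np.array,(p["mtx"],p["R"],p["t"]))
    v,u=np.mgrid[:420,:560]
    c=np.stack([(u-K[0,2])/K[0,0]*d,(v-K[1,2])/K[1,1]*d,d],-1)
    W=(c-t.ravel())@R
    W[d<=0]=np.nan
    return im,W
def save(im,f,crop=None,s=1):
    if crop: a,b,c,d=crop; im=im[c:d,a:b]
    cv2.imwrite(f,cv2.resize(im[...,::-1],None,fx=s,fy=s,interpolation=cv2.INTER_CUBIC))
E
python3 - <<'E'
from h import *
for n in("top","scene"):
    im,W=cloud(n); save(im,f"pics/{n}.png",s=1.4); np.savez(f"{n}.npz",im=im,W=W)
    p=optics.camera_params(n); print(n,-np.array(p["R"]).T@np.array(p["t"]).ravel())
print(sensors.read_state(), ctrl.tcp_to_tips)
E
```

```text
pics
top [ 448.84438789   91.54308951 1201.47948551]
scene [1211.23727274  684.39842707  782.90938059]
{'t': 0.1, 'q': array([-1.34851138e+00,  2.07360079e-01,  1.54280711e+00, -1.63143525e-05,
        1.39354283e+00, -1.50505009e-01]), 'qvel': array([-5.29732943e-07, -1.91230776e-03, -5.21576543e-03,  3.40918639e-04,
       -1.03786490e-03, -9.90609252e-04]), 'tau': array([-7.46781188e-04, -3.84093225e+01, -2.92547643e+01, -2.79378901e-04,
        4.92888037e-03, -6.80513512e-07]), 'eef_pos': array([ 209.24475633, -534.80183755,  217.22945504]), 'eef_rot': array([[ 9.31313848e-01,  3.64217358e-01, -4.82455659e-04],
       [ 3.64217553e-01, -9.31311614e-01,  2.06172973e-03],
       [ 3.01601197e-04, -2.09583627e-03, -9.99997758e-01]]), 'force': array([-0.19140416, -0.19117514,  0.23118858]), 'wrist_torque': array([0.06567584, 0.02756804, 0.00809467]), 'grasp_force': 0.0, 'grip_width': 85.48687291836534} 25.0
```

View pics/top.png

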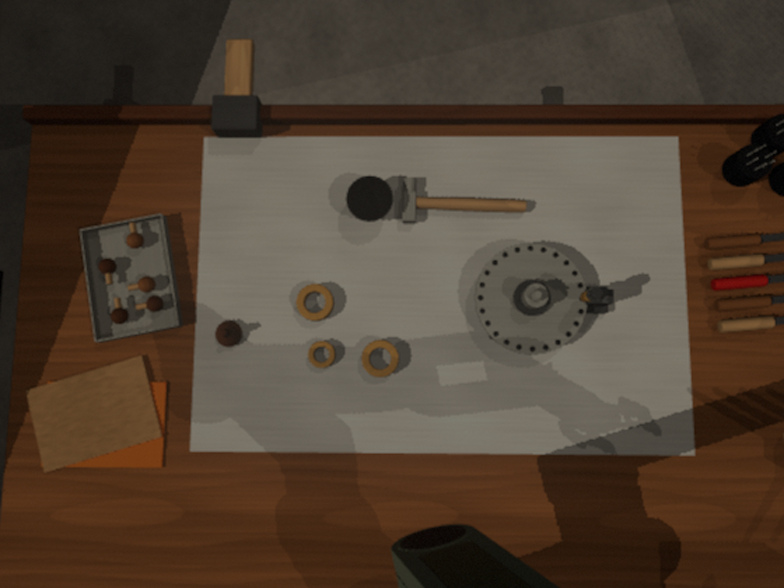

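View pics/scene.png

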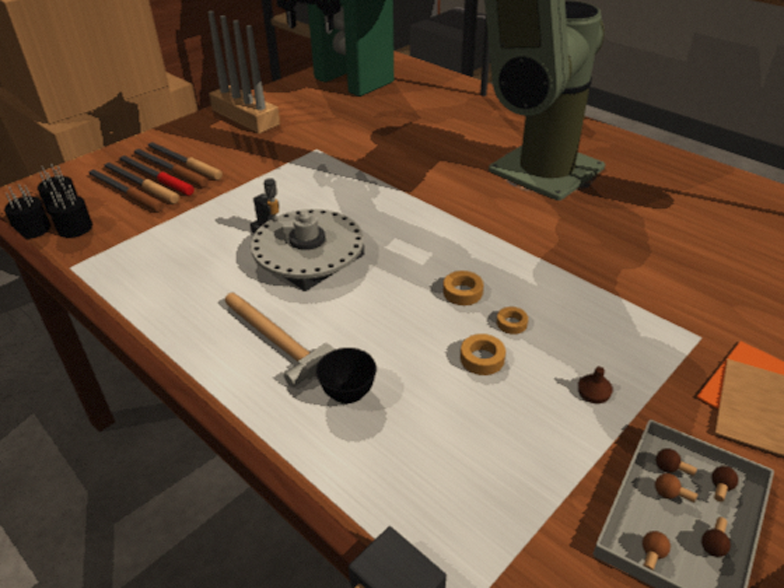

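The top view shows the smallest ring at (321,354), the arbour at (533,296) and the knob at about (600,297). These are 1.4x pixels. Next I measure them from depth.

```bash
python3 - <<'E'
from h import *
def circ(P):
    A=np.c_[2*P,np.ones(len(P))]; s=np.linalg.lstsq(A,(P**2).sum(1),rcond=None)[0]; return s[:2],np.sqrt(s[2]+s[0]**2+s[1]**2)
for n in("top","scene"):
    f=np.load(n+".npz"); im,W=f["im"],f["W"]
    def P(u,v): return W[int(v/1.4),int(u/1.4)]
    if n=="top": r0,f0,k0=P(311,354),P(520,310),P(600,293)
    print(n,r0.round(),f0.round(),k0.round(), "bench",P(450,400).round(1) if n=="top" else "")
    V=W.reshape(-1,3)
    def near(c,r,lo,hi): 
        m=(np.hypot(*(V[:,:2]-c).T)<r)&(V[:,2]>lo)&(V[:,2]<hi); return V[m]
    def show(name,Q):
        if len(Q)<6: print(name,len(Q)); return
        c,r=cv2.minEnclosingCircle(Q[:,:2].astype(np.float32)); print(name,len(Q),"mean",Q.mean(0).round(1),"enc",np.round(c,1),round(r,1))
    show("ring",near(r0[:2]+[0,-14],36,11,22))
    a=f0[:2]
    show("disc",near(a,125,36,45)); show("shoulder",near(a,50,80,90)); show("boss",near(a,50,96,105)); show("collar",near(a,50,48,56))
    show("knob",near(a+[0,-95],50,122,134)); show("bracket",near(a+[0,-115],60,72,90))
E
```

```text
top [474. 265.  20.] [ 556. -125.   53.] [ 579. -249.  128.] bench [388.8   1.3  -1.9]
ring 196 mean [471.3 244.6  17.4] enc [471.8 245.1] 26.0
disc 4002 mean [ 573.4 -144.7   40.4] enc [ 578.4 -149.6] 105.0
shoulder 143 mean [ 575.8 -146.6   85.2] enc [ 578.2 -149.3] 21.6
boss 54 mean [ 577.7 -149.4   99. ] enc [ 578.2 -148.7] 11.2
collar 179 mean [ 568.9 -137.    52.3] enc [ 577.2 -148.3] 33.3
knob 70 mean [ 578.5 -243.6  127.4] enc [ 578.4 -243.8] 11.3
bracket 127 mean [ 576.4 -269.4   78.8] enc [ 580.2 -262.5] 28.8
scene [474. 265.  20.] [ 556. -125.   53.] [ 579. -249.  128.] bench 
ring 242 mean [476.  248.6  18. ] enc [472.  247.6] 27.8
disc 2229 mean [ 584.8 -131.3   42.6] enc [ 578.3 -148.3] 108.2
shoulder 94 mean [ 582.6 -138.2   86.3] enc [ 578.  -145.8] 23.0
boss 38 mean [ 580.6 -145.1  100.6] enc [ 580.5 -145.7] 11.5
collar 98 mean [ 579.6 -126.    53.5] enc [ 573.3 -134.6] 31.4
knob 52 mean [ 579.7 -240.6  128.9] enc [ 577.2 -243.7] 12.9
bracket 139 mean [ 582.8 -257.1   80.4] enc [ 577.1 -260.4] 29.7
```

```bash
python3 - <<'E'
from h import *
f=np.load("top.npz");save(f["im"],"pics/topfix.png",(330,450,165,260),6)
f=np.load("scene.npz");save(f["im"],"pics/scfix.png",(160,270,115,205),6)
E
```

```text
(no output)
```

View pics/topfix.png

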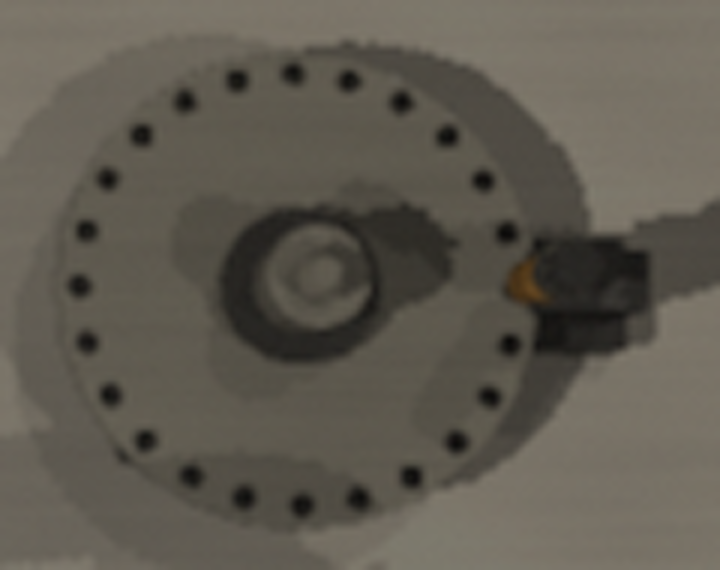

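View pics/scfix.png

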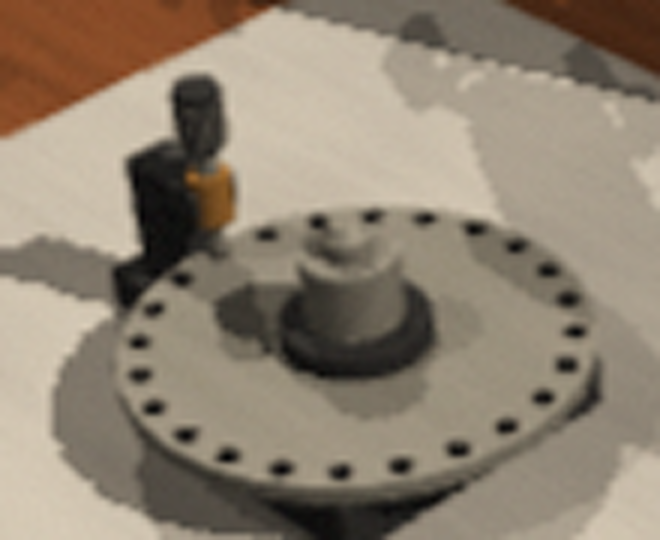

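Both cameras agree and match the given sizes (radii 26, 105, 22, 11 mm): ring at (471.8, 245.5), arbour axis at (578.2, -148.8), knob at (578.3, -243.8), yaw about 0. I'll grasp the ring closing along x, which leaves room for the knob when placing.

```bash
cat >> h.py <<'E'
RX=np.array([[0,1,0],[1,0,0],[0,0,-1.]])   # fingers close along world x
RX2=np.array([[0,-1,0],[-1,0,0],[0,0,-1.]])
def pick(p):
    q=np.array(sensors.read_state()["q"]); o=[(np.abs(s-q).max(),i) for i,s in ((i,ctrl.solve_ik(p,R)) for i,R in enumerate((RX,RX2))) if s is not None]
    print(o); return (RX,RX2)[min(o)[1]]
def st(m=""):
    s=sensors.read_state(); print(m,round(s["t"],2),s["eef_pos"].round(1),"F",s["force"].round(1),"w",round(s["grip_width"],1),"g",round(s["grasp_force"],1))
E
python3 - <<'E'
from h import *
p=[471.8,245.5,150]; R=pick(p)
print([ctrl.solve_ik(x,R) is not None for x in ([471,245,27],[578,-149,200],[578,-149,110],[578,-244,105],[578,-244,220])])
ctrl.move_ptp(p,R); ctrl.gripper_to(70); st("above")
print(ctrl.move_l([471.8,245.5,55],vel=120)); 
print(ctrl.move_l([471.8,245.5,26],vel=50,threshold=8)); st("down")
im,W=cloud("scene"); save(im,"pics/g1.png",(270,430,110,270),4)
E
```

```text
[(np.float64(1.6655106883026725), 0)]
[True, True, True, True, True]
above 3.32 [472.  245.2 150. ] F [-0.2 -0.   0.7] w 70.1 g 0.0
False
False
down 4.99 [471.9 245.5  25.9] F [ 0.4  0.3 -0.6] w 70.2 g 0.0
```

View pics/g1.png

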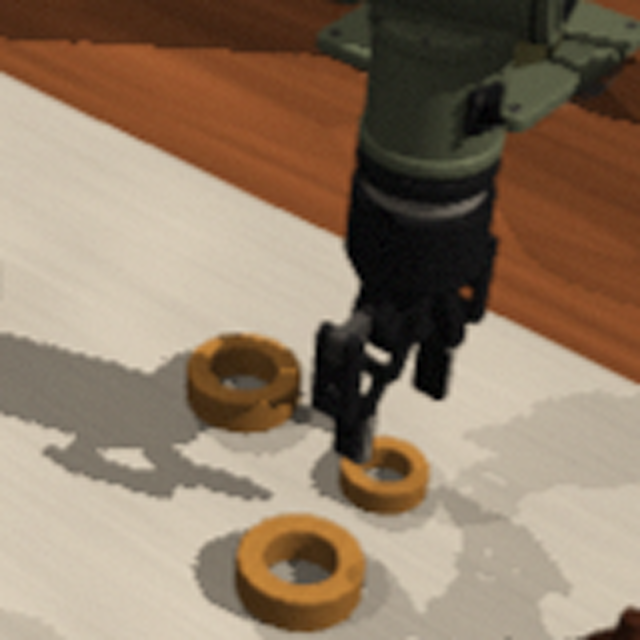

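The fingers straddle the ring, but their tips at (355,455) and (430,390) look higher than I expected. I'll check with depth.

```bash
python3 - <<'E'
from h import *
st()
for n in ("scene","top"):
    im,W=cloud(n); V=W.reshape(-1,3)
    m=(np.abs(V[:,0]-472)<75)&(np.abs(V[:,1]-245)<25)&(V[:,2]<80)&(V[:,2]>4)
    for lo in range(-75,75,10):
        k=m&(V[:,0]-472>=lo)&(V[:,0]-472<lo+10)
        if k.sum(): print(n,lo,k.sum(),V[k,2].min().round(1),V[k,2].max().round(1),V[k,1].mean().round())
E
```

```text
5.04 [472.  245.6  26.1] F [ 1.1 -0.4  0.5] w 70.1 g 0.0
scene -75 16 4.1 6.7 245.0
scene -65 14 4.1 6.7 244.0
scene -55 19 4.0 5.9 248.0
scene -45 107 4.0 79.8 247.0
scene -35 7 4.4 79.5 248.0
scene -25 44 4.3 22.5 248.0
scene -15 71 4.2 22.8 246.0
scene -5 19 4.1 21.9 256.0
scene 5 37 4.6 22.6 257.0
scene 15 105 4.0 24.0 249.0
scene 25 42 4.1 73.5 249.0
scene 35 69 4.2 78.6 249.0
scene 45 34 4.0 79.5 245.0
scene 65 35 24.9 30.5 255.0
top 45 1 4.5 4.5 222.0
top 55 3 4.6 5.3 228.0
top 65 7 6.0 25.2 234.0
```

```bash
python3 - <<'E'
from h import *
im,W=cloud("scene")
for u,v in((355,440),(355,450),(350,455),(372,440),(432,385),(435,392),(330,410)):
    print((u,v),W[int(110+v/4),int(270+u/4)].round(1))
p=optics.camera_params("scene");K,R,t=map(np.array,(p["mtx"],p["R"],p["t"]))
for X in([507,245,5],[507,245,15],[437,245,10],[472,245,18]):
    c=K@(R@X+t.ravel());print(X,((c[:2]/c[2]-[270,110])*4).round())
E
```

```text
(355, 440) [518.  250.6  69.8]
(355, 450) [517.  250.6  63.2]
(350, 455) [517.8 248.8  59.7]
(372, 440) [505.5 255.7  64.7]
(432, 385) [434.6 247.8  57.1]
(435, 392) [436.3 249.5  53.1]
(330, 410) [536.4 244.8 101.4]
[507, 245, 5] [346. 510.]
[507, 245, 15] [347. 497.]
[437, 245, 10] [417. 444.]
[472, 245, 18] [383. 463.]
```

Depth puts the tips at z≈55, but the reported TCP z of 26 puts them around 10. Closing gently is a harmless test.

```bash
python3 - <<'E'
from h import *
ctrl.gripper_to(45,20); st()
im,W=cloud("scene"); save(im,"pics/g2.png",(270,430,110,270),4)
E
```

```text
5.56 [471.8 245.5  26.1] F [ 1.2 -0.6  0.4] w 44.8 g 0.0
```

View pics/g2.png

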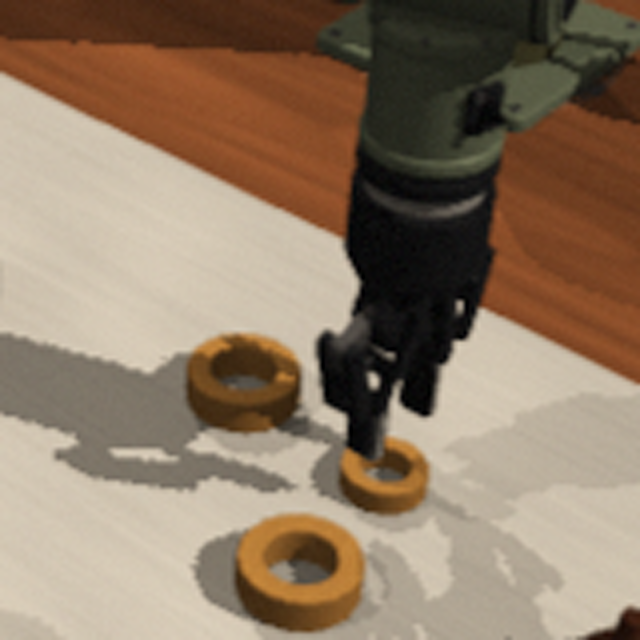

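The gripper closed to 45 mm above the ring without touching it, so the reported z reads about 45 mm too low. I'll reopen and find the true bench height by a slow contact probe.

```bash
python3 - <<'E'
from h import *
ctrl.gripper_to(70,20); 
print(ctrl.move_l([471.8,245.5,0],vel=60,threshold=5)); st()
print(ctrl.move_l([471.8,245.5,-45],vel=20,threshold=5)); st()
E
```

```text
False
 6.56 [471.4 245.4  -0.5] F [0.7 0.4 0.1] w 70.1 g 0.0
True
 7.73 [471.8 245.5 -20.7] F [-1.2 -0.7  5.1] w 70.0 g 2.5
```

```bash
python3 - <<'E'
from h import *
im,W=cloud("scene"); save(im,"pics/g3.png",(310,400,180,270),6); st()
E
```

```text
7.78 [471.8 245.5 -20.7] F [-0.4 -0.   5.5] w 70.1 g 2.4
```

View pics/g3.png

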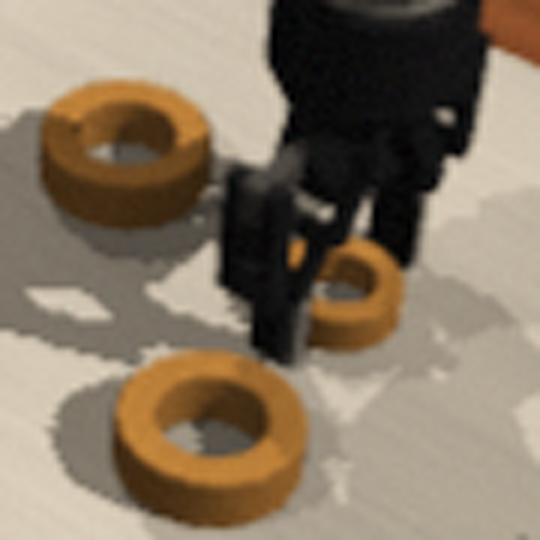

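The tips rest on the bench on both sides of the ring: the front tip is at (280,360), matching the bench-level projection. So real z is about reported + 37 mm. From here I work relative to this contact: raise, grip, lift.

```bash
python3 - <<'E'
from h import *
ctrl.move_l([471.8,245.5,-13],vel=60)
ctrl.gripper_to(40,40); st("grip")
ctrl.move_l([471.8,245.5,20],vel=80); st("lift")
ctrl.move_l([471.8,245.5,125],vel=200)
s=sensors.read_state()["eef_rot"]
ctrl.move_ptp([578.2,-148.8,125],RX); st("over"); ctrl.hold(.3); st()
im,W=cloud("scene"); save(im,"pics/g4.png",(150,270,90,200),5)
V=W.reshape(-1,3); imf=im.reshape(-1,3).astype(int)
m=(imf[:,0]-imf[:,2]>60)&(np.hypot(V[:,0]-578,V[:,1]+149)<45)&(V[:,2]>90)
print(m.sum(),V[m].min(0),V[m].max(0))
E
```

```text
grip 8.38 [472.3 245.6 -12.6] F [ 0.3 -0.6  4.3] w 49.5 g 42.3
lift 8.95 [472.  245.6  20.5] F [-0.1 -0.9 -3.1] w 49.5 g 41.9
over 11.13 [ 578.1 -147.4  124.6] F [ 0.1  0.5 -2.2] w 49.4 g 42.0
 11.43 [ 578.4 -147.9  125.1] F [ 0.5  0.2 -2.1] w 49.8 g 42.0
217 [ 541.62268175 -173.94460254  140.3966025 ] [ 602.83998329 -117.17287464  326.48707284]
```

View pics/g4.png

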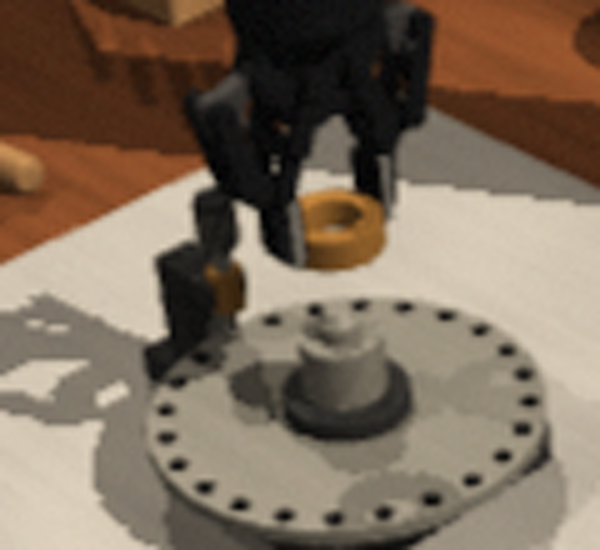

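The ring is gripped level above the arbour at (343,228), but the 49.5 mm width suggests it may sit off-centre in the pads. I'll measure its centre from depth.

```bash
python3 - <<'E'
from h import *
from scipy.optimize import least_squares
im,W=cloud("scene"); V=W.reshape(-1,3); imf=im.reshape(-1,3).astype(int)
m=(imf[:,0]-imf[:,2]>50)&(np.hypot(V[:,0]-578,V[:,1]+149)<60)&(V[:,2]>125)&(V[:,2]<185)
P=V[m]; print(m.sum(),P.min(0).round(1),P.max(0).round(1)); print(np.histogram(P[:,2],bins=np.arange(125,186,5)))
top=np.percentile(P[:,2],90); print(top)
# outer wall: points below top, facing the camera (dx+dy large)
Q=P[(P[:,2]<top-4)&(P[:,2]>top-18)]; d=(Q[:,:2]-[578,-149])@np.array([.66,.75]); Q=Q[d>10]
f=least_squares(lambda c:np.hypot(Q[:,0]-c[0],Q[:,1]-c[1])-26,[578,-149],loss="soft_l1"); print(len(Q),f.x,np.abs(f.fun).mean())
T=P[P[:,2]>top-3]; print("top enc",cv2.minEnclosingCircle(T[:,:2].astype(np.float32)),T.mean(0))
E
```

```text
227 [ 553.8 -170.4  140.6] [ 602.7 -118.1  181.1]
(array([  0,   0,   0,  27,  38,  48, 101,   9,   0,   1,   2,   1]), array([125, 130, 135, 140, 145, 150, 155, 160, 165, 170, 175, 180, 185]))
159.54376838687824
70 [ 575.23143018 -147.83235786] 1.3223541283138478
top enc ((577.5245361328125, -144.33987426757812), 26.800004959106445) [ 576.4761653  -139.59388223  159.48742859]
```

The ring is within about 2 mm of the boss, compared in the same camera. Descend with a force guard, expecting contact near reported z = 72.4.

```bash
python3 - <<'E'
from h import *
ctrl.move_l([578.2,-148.8,92],vel=100); ctrl.hold(.2)
print(ctrl.move_l([578.2,-148.8,69.5],vel=22,threshold=5)); st("touch")
E
```

```text
True
touch 13.04 [ 577.9 -148.7   72.4] F [-0.   0.1  4.4] w 49.4 g 42.7
```

Contact came exactly at 72.4, so the ring is seated. Release, retreat, check it, and go to the knob.

```bash
python3 - <<'E'
from h import *
ctrl.gripper_to(66); st("rel"); ctrl.hold(.3)
ctrl.move_l([578.2,-148.8,150],vel=100)
ctrl.move_l([578.3,-243.8,150],vel=150); ctrl.gripper_to(50); st()
im,W=cloud("scene"); V=W.reshape(-1,3); imf=im.reshape(-1,3).astype(int)
m=(imf[:,0]-imf[:,2]>50)&(np.hypot(V[:,0]-578,V[:,1]+149)<45)&(V[:,2]>75)&(V[:,2]<120)
P=V[m]; T=P[P[:,2]>99]; print(len(T),np.percentile(P[:,2],[2,50,90]),cv2.minEnclosingCircle(T[:,:2].astype(np.float32)))
save(im,"pics/g5.png",(150,270,90,200),5)
E
```

```text
rel 13.35 [ 575.9 -147.8   70.1] F [ 0.1 -0.8 -0. ] w 65.8 g 0.0
 15.68 [ 578.4 -243.   150.1] F [ 0.3  0.1 -0.3] w 50.1 g 0.0
180 [ 89.89264983 103.93521167 106.92124381] ((574.54541015625, -146.72250366210938), 27.632537841796875)
```

View pics/g5.png

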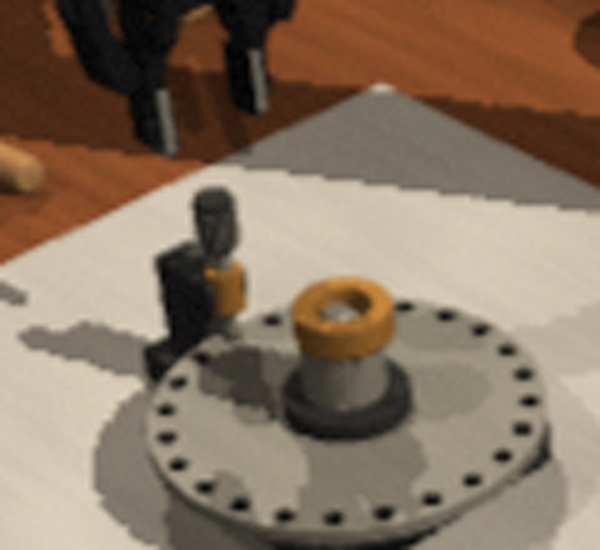

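The ring sits flat over the boss at (343,320). Next, grasp the knob.

```bash
python3 - <<'E'
from h import *
ctrl.move_l([578.3,-243.8,110],vel=100)
b=ctrl.move_l([578.3,-243.8,86],vel=40,threshold=6); st(f"down {b}")
if not b:
    ctrl.gripper_to(10,80); st("grip")
    im,W=cloud("scene"); save(im,"pics/g6.png",(150,270,90,200),5)
E
```

```text
down False 17.03 [ 578.4 -243.9   86. ] F [-0.2  0.4  1.1] w 49.8 g 0.0
grip 17.41 [ 580.4 -244.    86.9] F [ 4.9  1.4 -1.6] w 19.7 g 78.2
```

View pics/g6.png

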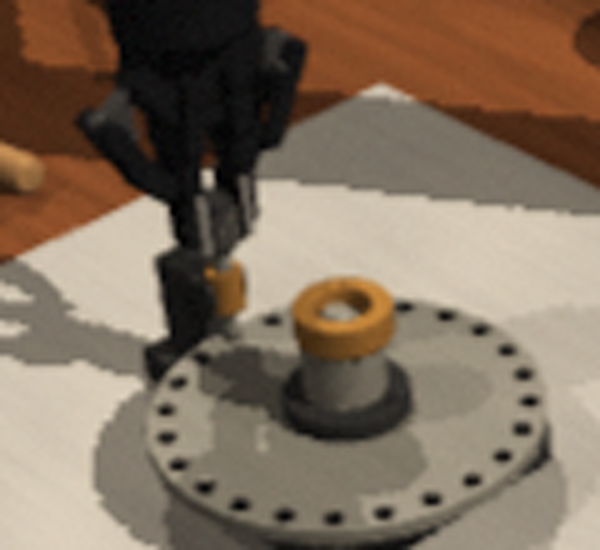

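The fingers hold the knob at (218,215): width 19.7, with the same -2.4 mm bias as on the ring, and grip 78 N. Pull up.

```bash
python3 - <<'E'
from h import *
ctrl.gripper_to(10,100)
p=sensors.read_state()["eef_pos"]; st("0")
for d in (4,8,12,14,15): ctrl.move_l([580,-243.8,p[2]+d],vel=30); st(d)
print(ctrl.move_l([580,-243.8,p[2]+20],vel=15,threshold=10)); st("stop")
ctrl.hold(.5); st("held")
im,W=cloud("scene"); save(im,"pics/g7.png",(150,270,90,200),5)
E
```

```text
0 17.68 [ 580.4 -244.    87. ] F [ 5.2 -0.4 -0.7] w 19.3 g 97.7
4 18.0 [ 580.3 -243.9   90.5] F [ 4.3 -0.5 -4.8] w 19.8 g 98.0
8 18.28 [ 580.3 -243.9   94.6] F [ 5.2 -2.5 -7.8] w 19.4 g 98.2
12 18.57 [ 580.3 -244.    98.3] F [ 5.7 -1.9 -8.5] w 19.3 g 98.2
14 18.82 [ 580.3 -243.9  100.1] F [ 5.8 -2.4 -9.3] w 19.7 g 98.2
15 19.07 [ 580.3 -244.   101. ] F [ 5.5 -2.1 -8.7] w 19.5 g 98.2
True
stop 19.36 [ 580.3 -243.9  101.5] F [ 5.7 -2.5 -9.6] w 19.5 g 100.6
held 19.86 [ 580.3 -243.9  100.5] F [ 4.5 -2.6 -9.3] w 19.1 g 100.5
```

View pics/g7.png

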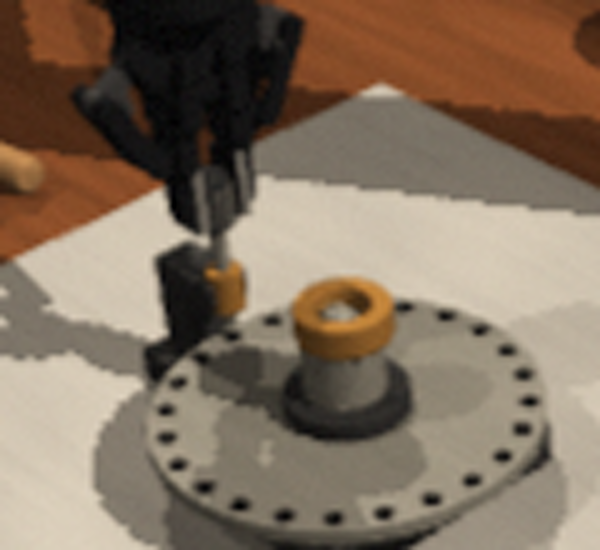

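The pin is up with the stem showing at (218,250), but the lift is only about 13.5–14.5 mm, which is marginal. I'll step up in small increments until the stop shows in the force.

```bash
python3 - <<'E'
from h import *
for z in (101.5,102.5,103.5,104.5,105.5):
    ctrl.move_l([580.2,-243.8,z],vel=15); ctrl.hold(.3)
    F=np.mean([sensors.read_state()["force"][2] for _ in range(3)]); st(z)
    if F<-18: break
ctrl.hold(.8); st("held")
E
```

```text
101.5 20.46 [ 580.3 -243.9  100.4] F [ 5.7 -2.8 -8.5] w 19.5 g 100.6
102.5 21.01 [ 580.3 -243.9  101.4] F [ 6.4 -2.3 -8.9] w 19.4 g 100.6
103.5 21.56 [ 580.3 -243.9  102.3] F [ 5.5 -2.4 -9.2] w 19.1 g 100.6
104.5 22.11 [ 580.3 -243.9  103.1] F [  6.3  -3.2 -10. ] w 19.4 g 100.5
105.5 22.66 [ 580.2 -243.9  103.1] F [  7.9  -3.  -13.4] w 19.2 g 100.4
held 23.46 [ 580.3 -243.9  103.2] F [  8.7  -3.9 -14.1] w 19.3 g 100.4
```

The stop is reached: 16.1 mm of travel, with the force now rising at constant height. The ring is untouched, so I hand in.

```bash
python3 -c "
from h import *
print(ctrl.finish_job()); st()"
```

```text
the job is handed in; nothing more can be done
None
the job is handed in; nothing more can be done
```

The brass ring sits flat on the arbour over its boss, released; the gripper is holding the index pin up against its stop (about 16 mm of lift), and the job is handed in (no verdict was returned).

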